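# Slide the battery crate home into its bay

### The job

The tall green battery crate is top-heavy: without gripping or lifting it, push it with your fingertips low down, at its plywood skid, so that it slides along the bench without tipping. Slide it between the two wooden guides until the skid sits flush against the rubber-faced stop at the back, then draw the hand away, leaving the nail tin, the block plane and the spool undisturbed.

Things in the scene. Friction and masses are not known exactly. Their poses are not given: they have to be found in the camera images.
- crate: Top-heavy battery crate, 0.5-0.75 kg: plywood skid 152 (own x) x 120 (y) x 30 mm high; on it a green case with black lid, 112 mm wide, from own x = -18 to +72 mm, lid top at 131 mm, black handle to 162 mm. In front of the case the skid is a bare step 58 mm deep. Origin: centre of the skid's underside; x from step to case (the way it goes in), z up. Slides if pushed at the skid, tips if pushed high.
- crate_push (a point): Middle of the crate skid's flat front face (the 120 x 30 mm face nearest the robot, with a dark iron along its top edge), 15 mm above the bench; axes as the crate's.
- crate_back (a point): Middle of the crate skid's flat rear face, 15 mm above the bench; axes as the crate's.
- bay: Fixed wooden bay without floor: stop board 34 mm high with black rubber face; two guides 26 mm high, 136 mm apart inside, run 45 mm forward from the stop, then flare out 28 degrees for 33 mm more (mouth about 172 mm). Origin: on the bench, mid-foot of the rubber face; x points to the stop (mouth at negative x), y along it, z up. Crate home: the skid's front 107 mm stand out of the straight guides.
- nail_tin: Open grey tin of nails, 66 mm across, 75 mm high, loose, standing to the left of the crate's path. Origin: centre of its underside.
- block_plane: Dark block plane, 92 x 155 x 59 mm, loose, to the right of the crate's path. Origin: centre of its underside.
- spool: Low pale wooden spool, 44 mm across, 40 mm high, loose, outside the bay's left guide. Origin: centre of its underside.
There are look-alikes about, which are no part of the job. What is shaped like the bay but pink is not meant.

How it is judged:
At the end, for the whole second after the job is handed in: The crate stands at rest and upright on the bench between the guides, the middle of its skid's rear face within 8 mm of the rubber stop and within 12 mm of the bay's midline, square to the bay within 0.08 rad (x of crate_back in the frame of bay between -0.008 and 0.005 m and y of crate_back in the frame of bay between -0.012 and 0.012 m and angle between the x axis of crate and the x axis of bay, either way round below 0.08 rad and angle between crate's own z axis and vertical below 0.04 rad and height (world z) of crate below 0.006 m and linear speed of crate below 0.01 m/s); the robot touches nothing.
It fails at once if the crate tips or rocks by more than 0.15 rad (angle between crate's own z axis and vertical above 0.15 rad).
It fails at once if the crate is lifted off the bench (height (world z) of crate above 0.015 m).
It fails at once if the fingers push on the crate high up, with the grasp point over 100 mm above the bench (contact force between the fingers and crate above 1 N and height (world z) of the grasp point above 0.1 m).
It fails at once if the nail tin, the block plane or the spool is moved by more than 20 mm (distance of any of nail_tin, block_plane, spool from where it was at the start of the episode above 0.02 m).
It also fails if it takes over 43 s, if anything falls off the work surface, if the arm or the gripper's body presses on something with over 40 N, if the wrist force passes 120 N, or if a joint passes its speed limit or range.

### The arm

A 7-joint arm with a two-finger parallel gripper is mounted at the origin on a cart in front of the work surface, level with it; the furniture and walls round the work are solid. World frame = base frame: x ahead of the robot, y to its left, z up, the work surface at z = 0. Lengths are in m, angles in rad, forces in N, time in s.
With the tool pointing down it reaches from about 0.4 to 0.85 m from the base axis. Payload 4.5 kg.
Tool frame: the origin (TCP) lies between the finger pads; the fingertips stand r.tip_reach ahead of it and the grasp point (between the pads) lies 11 mm behind it (r.tip_reach is the distance from the TCP to the fingertips, in m); z points along the fingers, y is the line along which they close (so a half turn about z gives the same grasp; the last joint's range is limited). The gripper opens to 88 mm and grips with 3 to 60 N. Pads are 18 mm wide; open, the fingers measure 123 mm over their backs; the gripper's body (75 mm by 187 mm) begins 45 mm behind the grasp point.
Start: joints at [1.275, 0.689, -0.195, 1.565, 0.157, 0.902, -0.215], TCP at [0.202, -0.591, 0.247] pointing down, gripper open.
Joint ranges: [-3.01, 3.01], [-0.46, 2.08], [-1.47, 1.51], [0.13, 2.56], [-1, 4.14], [0.04, 2.09], [-2.66, 2.66]. Speed limits (rad/s): [2.57, 2.57, 3.14, 3.14, 3.14, 3.14, 3.14].

### API

Orientations are given as a unit quaternion [x, y, z, w].
In Python, from plant import r, vision, workorder gives the robot as it stands.
- The arm moves only by the tool drive_tool, never from a script. Its argument "targets" is a list of rows, each an object of numbers: "tx", "ty", "tz": the shift along the world's x, y, z in units of 0.03 m (1.0 is 0.03 m); "wx", "wy", "wz": the turn, a rotation vector about the world's x, y, z in units of 60 degrees (1.0 is 60 degrees); "claw": the opening, from -1 (shut) to 1 (fully open). A call has exactly 8 rows; each row shifts and turns the commanded pose from where the row before left it; what a row does not reach is not made up. A row lasts 1/10 s, in which the tool goes at most 50 mm and 8.59 degrees, less where a joint would pass 70% of its speed; a pose out of reach is approached as far as the arm can. A call with a number of a shift or a turn outside -1 to 1 is refused whole. A call with a gripper value outside its range is refused whole. The fingers move at their own pace and stop on an object; "force" is the grip in N (left out, the last holds). Time passes only in rows, so rows that do not move let the fingers close, or fill a call up. It gives the time, the measured TCP pose, the force, the opening and the grip force at its end, in the units of the state.
- r.get_state(): the state, without advancing time (a new reading comes with each control period).
- vision.snapshot(name): name is "scene" or "top"; returns a dict with "image" (480x640x3 uint8, blue, green, red), "range_z" (480x640 float32, m along the optical axis (not along the pixel's ray), 0 where there is no reading), "K" (3x3 intrinsics, pixels), "cam_to_world" (4x4, takes a point from camera to world coordinates). Camera axes: x right, y up, looking along -z (the intrinsics and any distortion apply to the point x, -y, -z); pixel columns grow to the right and rows downward; lengths in m; the calibration is good to about 2 mm. A picture is of the moment at which its call begins.
- workorder.finish_job(): hands the job in; it is judged then, once.
The state is a dict: "clock": time; "q": joint angles; "qd": joint speeds; "joint_torque": joint torques, N m; "tool_pos": TCP position; "eef_rot": TCP orientation; "contact_force": force on the tool from outside, world axes, zero at the start; "moment": the same for the moment, N m; "opening": opening from 0.0 (shut) to 1.0 (fully open); "finger_force": force on a finger pad.
Only numpy, scipy, OpenCV 4.12 (cv2) and the standard library are available. Lean on these libraries where they do the work, as an engineer would, in place of code of your own. Each camera call takes 0.05 s, during which the arm holds its last target. There are 200 camera calls.

## Working session

There is one attempt and no reset: what is moved stays moved. The work goes in short steps, Python scripts to look and compute and a tool call to move; the robot and the scene stay as the last step left them, time stands still between calls to the robot, and variables do not carry over. Pictures are saved under pics/ and viewed, at most 10 in all, crops included, and the job is handed in when it is done.

Besides the shell and the picture viewer there is one more tool, called after "Emit:" as name([rows], argument=value, ...), one row to a line, values as JSON. drive_tool: Moves the arm, as the interface text tells. Its arguments: {"type":"object","properties":{"targets":{"type":"array","items":{"type":"object","properties":{"tx":{"type":"number"},"ty":{"type":"number"},"tz":{"type":"number"},"wx":{"type":"number"},"wy":{"type":"number"},"wz":{"type":"number"},"claw":{"type":"number"}}}},"force":{"type":"number"}},"required":["targets"]}

```bash
mkdir -p pics; python3 - <<'E'
from plant import r,vision
import cv2
s=r.get_state(); print(s, r.tip_reach)
for n in("top","scene"):
    d=vision.snapshot(n); cv2.imwrite(f"pics/{n}0.png",d["image"]); print(d["K"],d["cam_to_world"])
    import numpy as np; np.savez(f"{n}0.npz",**d)
E
```

```text
{'clock': 0.0, 'q': array([ 1.2748425 ,  0.6899828 , -0.19450501,  1.56632239,  0.15730708,
        0.90247595, -0.21511643]), 'qd': array([ 0.0013684 ,  0.00132012, -0.000713  ,  0.00093207, -0.00068917,
       -0.001962  ,  0.00146628]), 'joint_torque': array([-3.05351068e-04, -5.27564728e+01, -1.26687918e+00, -1.53429687e+01,
       -5.26564848e-02,  6.61678831e-03,  1.68708639e-04]), 'tool_pos': array([ 0.20213627, -0.59077518,  0.24591629]), 'eef_rot': array([ 9.86433015e-01,  1.64161809e-01, -2.14985335e-04, -8.72393170e-04]), 'contact_force': array([1.18860663, 0.4028731 , 0.10153548]), 'moment': array([0.01231878, 0.00995328, 0.01617143]), 'finger_force': 0.0, 'opening': 1.0011331859429515} 0.008
[[478.74657777   0.         320.45638204]
 [  0.         478.74657777 236.37871223]
 [  0.           0.           1.        ]] [[ 0.01522063  0.99545473 -0.09401176  0.51372672]
 [-0.99966507  0.01318174 -0.0222707   0.06145811]
 [-0.02093024  0.09431924  0.99532196  1.03234724]
 [ 0.          0.          0.          1.        ]]
[[441.05367194   0.         324.84638543]
 [  0.         441.05367194 243.85260065]
 [  0.           0.           1.        ]] [[-0.80125345  0.437786   -0.40784351  0.19801838]
 [-0.59802624 -0.6075143   0.52277241  0.58946773]
 [-0.01890832  0.66277432  0.74858044  0.79285584]
 [ 0.          0.          0.          1.        ]]
```

View pics/top0.png

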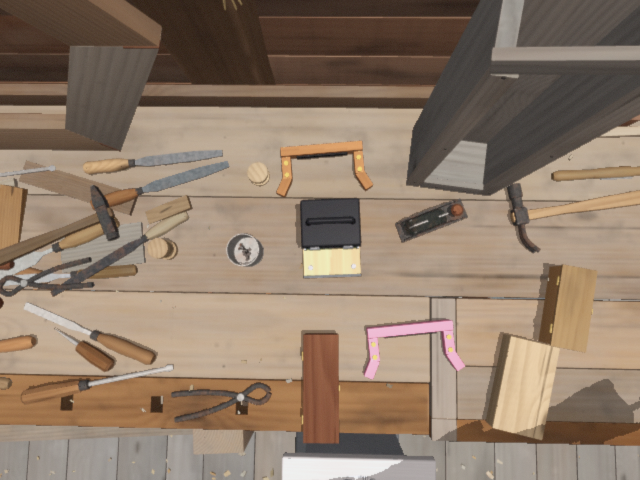

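View pics/scene0.png

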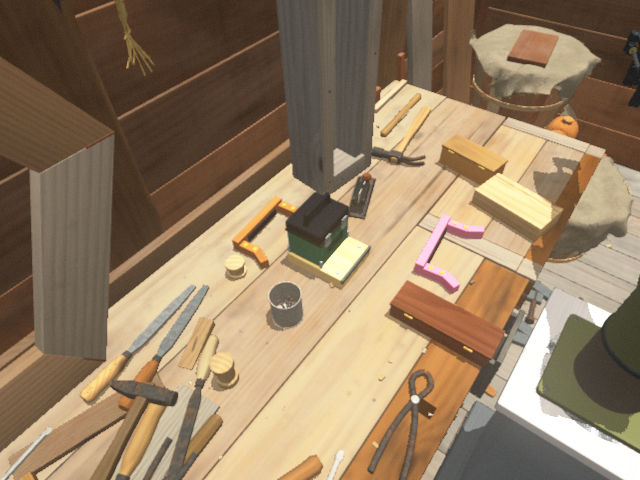

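The top view shows the crate at cols 302–361, rows 198–278, with its step facing the robot. The orange bay is at (325,165), tin (244,250), plane (431,220) and spool (258,174). The pink decoy is at (410,345), and a red-brown box at (320,388) lies between the robot and the crate.

```bash
cat > h.py <<'E'
import numpy as np,cv2
def ray(d,px,z):
    "pixels Nx2 -> world points on plane z"
    K,T=d["K"],d["cam_to_world"]; px=np.atleast_2d(px).astype(float)
    c=np.c_[(px[:,0]-K[0,2])/K[0,0],-(px[:,1]-K[1,2])/K[1,1],-np.ones(len(px))]@T[:3,:3].T
    o=T[:3,3]; return o+c*((z-o[2])/c[:,2])[:,None]
def cloud(d):
    v,u=np.mgrid[:480,:640]; Z=d["range_z"]; K,T=d["K"],d["cam_to_world"]
    c=np.stack([(u-K[0,2])/K[0,0]*Z,-(v-K[1,2])/K[1,1]*Z,-Z],-1)
    return c@T[:3,:3].T+T[:3,3]
def big(m,box):
    k=np.zeros_like(m); x0,y0,x1,y1=box; k[y0:y1,x0:x1]=m[y0:y1,x0:x1]
    c=max(cv2.findContours(k,cv2.RETR_EXTERNAL,cv2.CHAIN_APPROX_NONE)[0],key=cv2.contourArea)
    return c
E
python3 - <<'E'
from h import *
d=np.load("top0.npz"); im=d["image"]; hsv=cv2.cvtColor(im,cv2.COLOR_BGR2HSV); P=cloud(d)
for n,(u,v) in dict(step=(331,262),stepedge=(331,274),lid=(331,235),stop=(322,150),guideL=(286,165),guideR=(361,165),bench=(331,300),box=(320,388),pink=(410,328),tin=(244,236),plane=(431,220),spool=(258,172),post=(470,165),hsvx=(450,140)).items(): print(n,P[v,u].round(3),hsv[v,u],im[v,u])
m=cv2.inRange(hsv,(8,150,120),(18,255,255)); c=big(m,(265,130,385,205)); print("bay",cv2.contourArea(c),cv2.boundingRect(c))
a=cv2.approxPolyDP(c,2.5,True)[:,0]; print(np.c_[a,ray(d,a,.028)[:,:2].round(4)])
# things above the bench, in robot side: heights
Z=P[...,2]; 
for n,b in dict(crate=(290,190,372,290),tin=(222,228,268,272),plane=(390,195,472,245),spool=(244,158,275,192),box=(295,325,345,450)).items():
    x0,y0,x1,y1=b; Q=P[y0:y1,x0:x1].reshape(-1,3); q=Q[Q[:,2]>.012]; print(n,q[:,:2].min(0).round(3),q[:,:2].max(0).round(3),q[:,2].max().round(3))
Q=P[190:290,290:372].reshape(-1,3)
for lo,hi in((.022,.038),(.12,.14)):
    q=Q[(Q[:,2]>lo)&(Q[:,2]<hi)][:,:2].astype(np.float32); print(len(q),cv2.minAreaRect(q))
E
python3 -c "
import cv2;i=cv2.imread('pics/top0.png')[125:300,215:415];cv2.imwrite('pics/c0.png',cv2.resize(i,None,fx=3.4,fy=3.4,interpolation=2))"
```

```text
step [0.555 0.061 0.028] [ 20  74 239] [170 217 239]
stepedge [0.53  0.061 0.033] [ 20  69 204] [149 185 204]
lid [0.602 0.062 0.129] [135   7  75] [75 73 74]
stop [0.792 0.083 0.037] [ 14 134 210] [100 152 210]
guideL [0.761 0.16  0.03 ] [ 19 131 224] [109 181 224]
guideR [ 0.763 -0.     0.026] [ 15 130 218] [107 161 218]
bench [ 0.475  0.06  -0.003] [ 15  58 189] [146 167 189]
box [0.301 0.08  0.045] [ 10 133 144] [ 69  95 144]
pink [ 0.422 -0.103  0.034] [167  56 238] [209 186 238]
tin [0.607 0.245 0.03 ] [13 27 85] [76 80 85]
plane [ 0.644 -0.144  0.049] [30 13 57] [54 57 57]
spool [0.743 0.218 0.039] [ 18  71 218] [157 193 218]
post [ 0.766 -0.233  0.023] [ 16  27 160] [143 152 160]
hsvx [ 0.724 -0.111  0.341] [12 50 87] [70 77 87]
bay 0.0 (285, 194, 1, 1)
[[2.850e+02 1.940e+02 6.982e-01 1.608e-01]]
crate [ 0.514 -0.01 ] [0.712 0.122] 1.032
tin [0.514 0.061] [0.607 0.273] 1.032
plane [ 0.514 -0.228] [0.694 0.061] 1.032
spool [0.514 0.061] [0.765 0.242] 1.032
box [0.194 0.042] [0.514 0.118] 1.032
1601 ((0.5539470911026001, 0.059702642261981964), (0.060713108628988266, 0.12063160538673401), 2.914198875427246)
2549 ((0.626961350440979, 0.06377691775560379), (0.09237943589687347, 0.11403699219226837), 2.947115421295166)
```

View pics/c0.png

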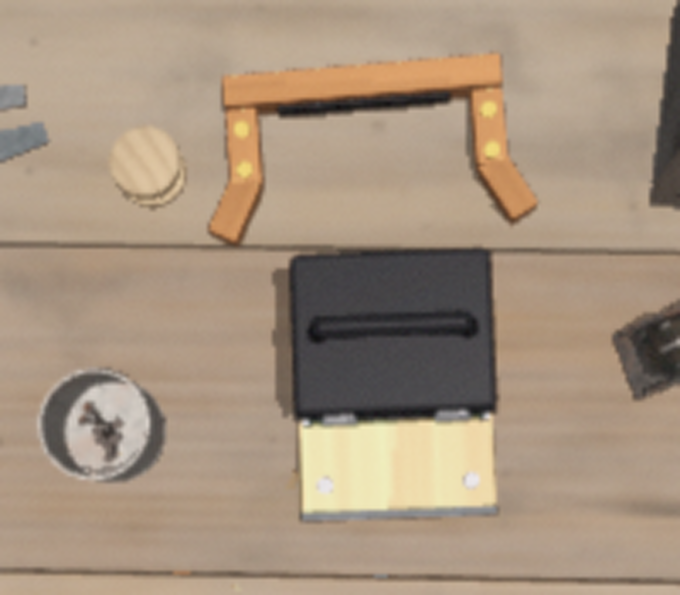

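```bash
cat > m.py <<'E'
from h import *
def bay(d):
    hsv=cv2.cvtColor(d["image"],cv2.COLOR_BGR2HSV)
    m=cv2.inRange(hsv,(8,105,120),(20,255,255)); return big(cv2.morphologyEx(m,cv2.MORPH_CLOSE,np.ones((5,5))),(265,130,385,205))
def crate(d):
    P=cloud(d); Q=P[130:295,280:380].reshape(-1,3); out=[]
    # step: pale yellow skid top
    hsv=cv2.cvtColor(d["image"],cv2.COLOR_BGR2HSV)
    k=(P[...,2]>.12)&(P[...,2]<.14); k[:130]=0;k[295:]=0;k[:,:280]=0;k[:,380:]=0
    c=cv2.minAreaRect(P[k][:,:2].astype(np.float32)); a=c[2]; a=a-90 if a>45 else a
    u=np.array([np.cos(np.radians(a)),np.sin(np.radians(a))]); ctr=np.array(c[0])
    return dict(yaw=a,front=ctr-.103*u,back=ctr+.049*u)
E
python3 - <<'E'
from m import *
d=np.load("top0.npz")
a=cv2.approxPolyDP(bay(d),2,True)[:,0]; print(np.c_[a,ray(d,a,.028)[:,:2].round(4),ray(d,a,.034)[:,:2].round(4)])
print(crate(d)); P=cloud(d)
hsv=cv2.cvtColor(d["image"],cv2.COLOR_BGR2HSV)
k=(d["image"].max(2)<45).astype(np.uint8); c=big(k,(290,145,362,162)); print("rubber",cv2.minAreaRect(ray(d,c[:,0],.034)[:,:2].astype(np.float32)), cv2.minAreaRect(c))
Q=P[195:245,390:472].reshape(-1,3);q=Q[(Q[:,2]>.02)&(Q[:,2]<.1)];print("plane",q.min(0),q.max(0))
E
```

```text
[[ 3.610e+02  1.410e+02  8.152e-01  1.000e-04  8.134e-01  5.000e-04]
 [ 2.810e+02  1.470e+02  8.004e-01  1.717e-01  7.987e-01  1.710e-01]
 [ 2.820e+02  1.790e+02  7.306e-01  1.679e-01  7.293e-01  1.673e-01]
 [ 2.760e+02  1.920e+02  7.023e-01  1.801e-01  7.012e-01  1.794e-01]
 [ 2.840e+02  1.950e+02  6.960e-01  1.629e-01  6.949e-01  1.623e-01]
 [ 2.890e+02  1.870e+02  7.134e-01  1.526e-01  7.122e-01  1.521e-01]
 [ 2.910e+02  1.550e+02  7.831e-01  1.498e-01  7.815e-01  1.493e-01]
 [ 3.420e+02  1.500e+02  7.951e-01  4.060e-02  7.934e-01  4.070e-02]
 [ 3.530e+02  1.510e+02  7.931e-01  1.700e-02  7.914e-01  1.730e-02]
 [ 3.560e+02  1.750e+02  7.409e-01  1.020e-02  7.396e-01  1.050e-02]
 [ 3.670e+02  1.890e+02  7.109e-01 -1.340e-02  7.098e-01 -1.290e-02]
 [ 3.720e+02  1.830e+02  7.240e-01 -2.390e-02  7.227e-01 -2.340e-02]
 [ 3.630e+02  1.700e+02  7.519e-01 -4.600e-03  7.505e-01 -4.200e-03]]
{'yaw': 2.947115421295166, 'front': array([0.52409758, 0.05848126]), 'back': array([0.67589654, 0.06629621])}
rubber ((0.7807120680809021, 0.08634878695011139), (0.0025283824652433395, 0.10025274008512497), 5.413659572601318) ((320.5104064941406, 155.62413024902344), (1.1626367568969727, 47.086795806884766), 85.2363510131836)
plane [ 0.60611805 -0.21721304  0.02003977] [ 0.68967722 -0.08214841  0.05981675]
```

The crate is about 106 mm short of the stop, 8 mm left of the midline and 2° off the bay's yaw (2.9° against 5°). I'll travel to a point in front of the skid first.

Emit:
drive_tool([
  {"tx": 0.3, "ty": 0.9, "wz": -0.03, "claw": 0.2},
  {"tx": 0.3, "ty": 0.9, "wz": -0.03, "claw": 0.2},
  {"tx": 0.3, "ty": 0.9, "wz": -0.03, "claw": 0.2},
  {"tx": 0.3, "ty": 0.9, "wz": -0.03, "claw": 0.2},
  {"tx": 0.4, "ty": 0.9, "wz": -0.03, "claw": 0.2},
  {"tx": 0.4, "ty": 0.9, "wz": -0.03, "claw": 0.2},
  {"tx": 0.4, "ty": 0.9, "wz": -0.03, "claw": 0.2},
  {"tx": 0.4, "ty": 0.9, "wz": -0.03, "claw": 0.2},
])

```text
validation failed for argument at $.ta...
```

Emit:
drive_tool([
  {"tx": 0.4, "ty": 0.9, "claw": 0.2},
  {"tx": 0.4, "ty": 0.9, "claw": 0.2},
  {"tx": 0.4, "ty": 0.9, "claw": 0.2},
  {"tx": 0.4, "ty": 0.9, "claw": 0.2},
  {"tx": 0.4, "ty": 0.9, "claw": 0.2},
  {"tx": 0.4, "ty": 0.9, "claw": 0.2},
  {"tx": 0.4, "ty": 0.9, "claw": 0.2},
  {"tx": 0.4, "ty": 0.9, "claw": 0.2},
])

```text
validation failed for argument at $.ta...
```

The rows were rejected, probably because every field has to be given.

Emit:
drive_tool([
  {"tx": 0.3, "ty": 0.9, "tz": 0, "wx": 0, "wy": 0, "wz": -0.03, "claw": 0.2},
  {"tx": 0.3, "ty": 0.9, "tz": 0, "wx": 0, "wy": 0, "wz": -0.03, "claw": 0.2},
  {"tx": 0.3, "ty": 0.9, "tz": 0, "wx": 0, "wy": 0, "wz": -0.03, "claw": 0.2},
  {"tx": 0.3, "ty": 0.9, "tz": 0, "wx": 0, "wy": 0, "wz": -0.03, "claw": 0.2},
  {"tx": 0.4, "ty": 0.9, "tz": 0, "wx": 0, "wy": 0, "wz": -0.03, "claw": 0.2},
  {"tx": 0.4, "ty": 0.9, "tz": 0, "wx": 0, "wy": 0, "wz": -0.03, "claw": 0.2},
  {"tx": 0.4, "ty": 0.9, "tz": 0, "wx": 0, "wy": 0, "wz": -0.03, "claw": 0.2},
  {"tx": 0.4, "ty": 0.9, "tz": 0, "wx": 0, "wy": 0, "wz": -0.03, "claw": 0.2},
])

```text
clock: 0.9
tool_pos: [0.2866, -0.374, 0.2465]
eef_rot: [0.999, 0.039, -0.0, -0.0]
contact_force: [0.6, -0.3, 0.8]
opening: 0.601
finger_force: 0.0
```

Emit:
drive_tool([
  {"tx": 0.4, "ty": 0.9, "tz": 0, "wx": 0, "wy": 0, "wz": 0, "claw": 0.2},
  {"tx": 0.4, "ty": 0.9, "tz": 0, "wx": 0, "wy": 0, "wz": 0, "claw": 0.2},
  {"tx": 0.4, "ty": 0.9, "tz": 0, "wx": 0, "wy": 0, "wz": 0, "claw": 0.2},
  {"tx": 0.4, "ty": 0.9, "tz": 0, "wx": 0, "wy": 0, "wz": 0, "claw": 0.2},
  {"tx": 0.4, "ty": 0.9, "tz": 0, "wx": 0, "wy": 0, "wz": 0, "claw": 0.2},
  {"tx": 0.4, "ty": 0.9, "tz": 0, "wx": 0, "wy": 0, "wz": 0, "claw": 0.2},
  {"tx": 0.4, "ty": 0.9, "tz": 0, "wx": 0, "wy": 0, "wz": 0, "claw": 0.2},
  {"tx": 0.4, "ty": 0.9, "tz": 0, "wx": 0, "wy": 0, "wz": 0, "claw": 0.2},
])

```text
clock: 1.7
tool_pos: [0.3826, -0.1581, 0.2466]
eef_rot: [0.999, 0.039, -0.0, -0.0]
contact_force: [0.3, -0.8, -0.4]
opening: 0.595
finger_force: 0.0
```

Emit:
drive_tool([
  {"tx": 0.4, "ty": 0.9, "tz": -0.4, "wx": 0, "wy": 0, "wz": -0.005, "claw": 0.2},
  {"tx": 0.4, "ty": 0.9, "tz": -0.4, "wx": 0, "wy": 0, "wz": -0.005, "claw": 0.2},
  {"tx": 0.4, "ty": 0.9, "tz": -0.4, "wx": 0, "wy": 0, "wz": -0.005, "claw": 0.2},
  {"tx": 0.4, "ty": 0.9, "tz": -0.4, "wx": 0, "wy": 0, "wz": -0.005, "claw": 0.2},
  {"tx": 0.4, "ty": 0.9, "tz": -0.4, "wx": 0, "wy": 0, "wz": 0, "claw": 0.2},
  {"tx": 0.4, "ty": 0.9, "tz": -0.4, "wx": 0, "wy": 0, "wz": 0, "claw": 0.2},
  {"tx": 0.4, "ty": 0.8, "tz": -0.4, "wx": 0, "wy": 0, "wz": 0, "claw": 0.2},
  {"tx": 0.4, "ty": 0.7, "tz": -0.4, "wx": 0, "wy": 0, "wz": 0, "claw": 0.2},
])

```text
clock: 2.5
tool_pos: [0.4787, 0.0493, 0.15]
eef_rot: [1.0, 0.029, -0.0, -0.0]
contact_force: [1.3, 0.1, 0.6]
opening: 0.598
finger_force: 0.0
```

Emit:
drive_tool([
  {"tx": 0.05, "ty": 0.1, "tz": -0.7, "wx": 0, "wy": 0, "wz": 0, "claw": 0.2},
  {"tx": 0.05, "ty": 0.1, "tz": -0.7, "wx": 0, "wy": 0, "wz": 0, "claw": 0.2},
  {"tx": 0, "ty": 0.05, "tz": -0.7, "wx": 0, "wy": 0, "wz": 0, "claw": 0.2},
  {"tx": 0, "ty": 0, "tz": -0.7, "wx": 0, "wy": 0, "wz": 0, "claw": 0.2},
  {"tx": 0, "ty": 0, "tz": -0.7, "wx": 0, "wy": 0, "wz": 0, "claw": 0.2},
  {"tx": 0, "ty": 0, "tz": -0.6, "wx": 0, "wy": 0, "wz": 0, "claw": 0.2},
  {"tx": 0, "ty": 0, "tz": -0.3, "wx": 0, "wy": 0, "wz": 0, "claw": 0.2},
  {"tx": 0, "ty": 0, "tz": -0.1, "wx": 0, "wy": 0, "wz": 0, "claw": 0.2},
])

```text
clock: 3.3
tool_pos: [0.481, 0.0551, 0.0149]
eef_rot: [1.0, 0.029, -0.001, 0.0]
contact_force: [-0.3, -0.2, -0.4]
opening: 0.606
finger_force: 0.0
```

```bash
python3 - <<'E'
from plant import r,vision
import cv2
d=vision.snapshot("scene"); cv2.imwrite("pics/s1.png",cv2.resize(d["image"][120:360,180:500],(800,600)))
E
```

```text
(no output)
```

View pics/s1.png

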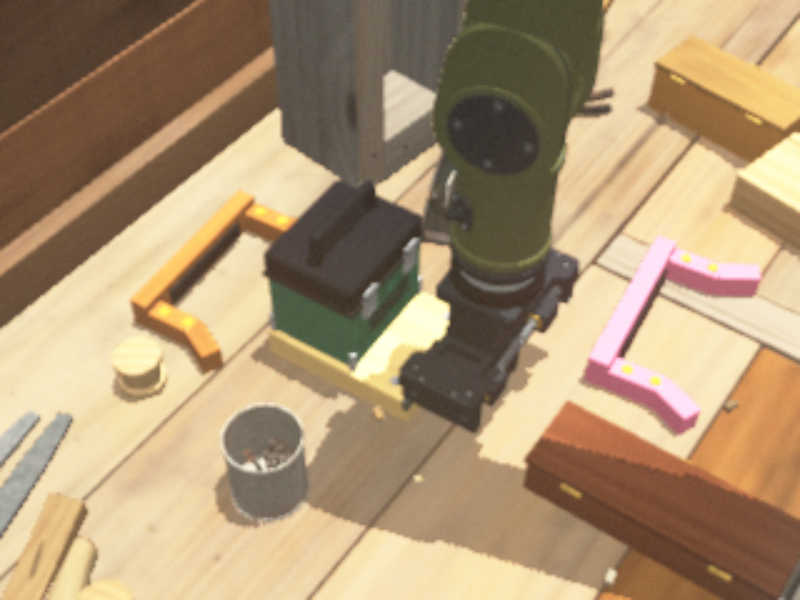

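The hand (around 490,350 in the crop) stands behind the skid's front face and clear of everything. Next is a slow approach to contact.

Emit:
drive_tool([
  {"tx": 0.25, "ty": 0.01, "tz": 0, "wx": 0, "wy": 0, "wz": 0, "claw": 0.2},
  {"tx": 0.25, "ty": 0.01, "tz": 0, "wx": 0, "wy": 0, "wz": 0, "claw": 0.2},
  {"tx": 0.2, "ty": 0.01, "tz": 0, "wx": 0, "wy": 0, "wz": 0, "claw": 0.2},
  {"tx": 0.15, "ty": 0.01, "tz": 0, "wx": 0, "wy": 0, "wz": 0, "claw": 0.2},
  {"tx": 0.1, "ty": 0.01, "tz": 0, "wx": 0, "wy": 0, "wz": 0, "claw": 0.2},
  {"tx": 0.1, "ty": 0.01, "tz": 0, "wx": 0, "wy": 0, "wz": 0, "claw": 0.2},
  {"tx": 0.1, "ty": 0.01, "tz": 0, "wx": 0, "wy": 0, "wz": 0, "claw": 0.2},
  {"tx": 0.1, "ty": 0.01, "tz": 0, "wx": 0, "wy": 0, "wz": 0, "claw": 0.2},
])

```text
clock: 4.15
tool_pos: [0.5134, 0.0569, 0.0155]
eef_rot: [1.0, 0.028, -0.006, 0.001]
contact_force: [-11.9, -0.9, 10.4]
opening: 0.6
finger_force: 6.0
```

Emit:
drive_tool([
  {"tx": 0.1, "ty": 0.01, "tz": 0, "wx": 0, "wy": 0, "wz": 0, "claw": 0.2},
  {"tx": 0.1, "ty": 0.01, "tz": 0, "wx": 0, "wy": 0, "wz": 0, "claw": 0.2},
  {"tx": 0.1, "ty": 0.01, "tz": 0, "wx": 0, "wy": 0, "wz": 0, "claw": 0.2},
  {"tx": 0.1, "ty": 0.01, "tz": 0, "wx": 0, "wy": 0, "wz": 0, "claw": 0.2},
  {"tx": 0.1, "ty": 0.01, "tz": 0, "wx": 0, "wy": 0, "wz": 0, "claw": 0.2},
  {"tx": 0.1, "ty": 0.01, "tz": 0, "wx": 0, "wy": 0, "wz": 0, "claw": 0.2},
  {"tx": 0.1, "ty": 0.01, "tz": 0, "wx": 0, "wy": 0, "wz": 0, "claw": 0.2},
  {"tx": 0.1, "ty": 0.01, "tz": 0, "wx": 0, "wy": 0, "wz": 0, "claw": 0.2},
])

```text
clock: 4.95
tool_pos: [0.5335, 0.0583, 0.0154]
eef_rot: [1.0, 0.029, -0.009, 0.002]
contact_force: [-14.8, -1.0, 13.9]
opening: 0.603
finger_force: 7.5
```

```bash
cat > look.py <<'E'
from plant import r,vision
from m import *
d=dict(vision.snapshot("top")); print(crate(d)); s=r.get_state(); print(s["tool_pos"],s["contact_force"],s["clock"])
E
python3 look.py
```

```text
{'yaw': 3.3257644176483154, 'front': array([0.54425663, 0.05976644]), 'back': array([0.69600064, 0.06858441])}
[0.53489943 0.05845768 0.015456  ] [-10.46607889  -1.27713878   8.76667102] 5.0
```

Emit:
drive_tool([
  {"tx": 0.1, "ty": 0, "tz": 0, "wx": 0, "wy": 0, "wz": 0.003, "claw": 0.2},
  {"tx": 0.1, "ty": 0, "tz": 0, "wx": 0, "wy": 0, "wz": 0.003, "claw": 0.2},
  {"tx": 0.1, "ty": 0, "tz": 0, "wx": 0, "wy": 0, "wz": 0.003, "claw": 0.2},
  {"tx": 0.1, "ty": 0, "tz": 0, "wx": 0, "wy": 0, "wz": 0.003, "claw": 0.2},
  {"tx": 0.1, "ty": 0, "tz": 0, "wx": 0, "wy": 0, "wz": 0.003, "claw": 0.2},
  {"tx": 0.1, "ty": 0, "tz": 0, "wx": 0, "wy": 0, "wz": 0.003, "claw": 0.2},
  {"tx": 0.1, "ty": 0, "tz": 0, "wx": 0, "wy": 0, "wz": 0.003, "claw": 0.2},
  {"tx": 0.1, "ty": 0, "tz": 0, "wx": 0, "wy": 0, "wz": 0.003, "claw": 0.2},
])

```text
clock: 5.8
tool_pos: [0.5574, 0.0583, 0.0154]
eef_rot: [0.999, 0.041, -0.01, 0.001]
contact_force: [-14.3, -0.9, 12.5]
opening: 0.599
finger_force: 7.2
```

Emit:
drive_tool([
  {"tx": 0.1, "ty": 0, "tz": 0, "wx": 0, "wy": 0, "wz": 0, "claw": 0.2},
  {"tx": 0.1, "ty": 0, "tz": 0, "wx": 0, "wy": 0, "wz": 0, "claw": 0.2},
  {"tx": 0.1, "ty": 0, "tz": 0, "wx": 0, "wy": 0, "wz": 0, "claw": 0.2},
  {"tx": 0.1, "ty": 0, "tz": 0, "wx": 0, "wy": 0, "wz": 0, "claw": 0.2},
  {"tx": 0.1, "ty": 0, "tz": 0, "wx": 0, "wy": 0, "wz": 0, "claw": 0.2},
  {"tx": 0.1, "ty": 0, "tz": 0, "wx": 0, "wy": 0, "wz": 0, "claw": 0.2},
  {"tx": 0.1, "ty": 0, "tz": 0, "wx": 0, "wy": 0, "wz": 0, "claw": 0.2},
  {"tx": 0.1, "ty": 0, "tz": 0, "wx": 0, "wy": 0, "wz": 0, "claw": 0.2},
])

```text
clock: 6.6
tool_pos: [0.5821, 0.0593, 0.0153]
eef_rot: [0.999, 0.042, -0.009, 0.001]
contact_force: [-15.3, 0.2, 14.9]
opening: 0.605
finger_force: 7.7
```

```bash
cat >> look.py <<'E'
cv2.imwrite(f"pics/t{int(s['clock']*10)}.png",cv2.resize(d["image"][120:300,220:420],(660,594)))
E
python3 look.py; ls pics
```

```text
{'yaw': 5.34034538269043, 'front': array([0.59537605, 0.06027656]), 'back': array([0.74671628, 0.07442346])}
[0.58339305 0.05937504 0.01530431] [-10.82954562  -0.78814389   8.76233716] 6.65
c0.png
s1.png
scene0.png
t66.png
top0.png
```

View pics/t66.png

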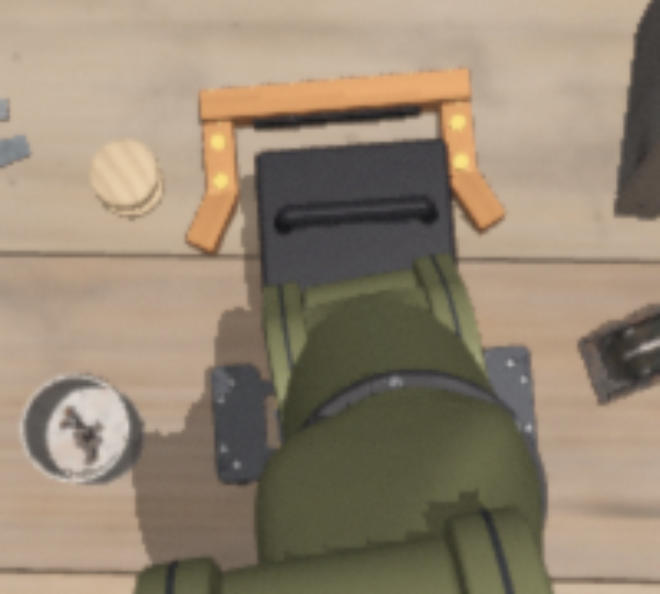

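The crate is entering the guides square, about 6 mm right of the midline and nearly touching the right guide at (447,150). I'll push on with a slight drift to the left.

Emit:
drive_tool([
  {"tx": 0.1, "ty": 0.02, "tz": 0, "wx": 0, "wy": 0, "wz": 0, "claw": 0.2},
  {"tx": 0.1, "ty": 0.02, "tz": 0, "wx": 0, "wy": 0, "wz": 0, "claw": 0.2},
  {"tx": 0.1, "ty": 0.02, "tz": 0, "wx": 0, "wy": 0, "wz": 0, "claw": 0.2},
  {"tx": 0.1, "ty": 0.02, "tz": 0, "wx": 0, "wy": 0, "wz": 0, "claw": 0.2},
  {"tx": 0.1, "ty": 0.02, "tz": 0, "wx": 0, "wy": 0, "wz": 0, "claw": 0.2},
  {"tx": 0.1, "ty": 0.02, "tz": 0, "wx": 0, "wy": 0, "wz": 0, "claw": 0.2},
  {"tx": 0.1, "ty": 0.02, "tz": 0, "wx": 0, "wy": 0, "wz": 0, "claw": 0.2},
  {"tx": 0.1, "ty": 0.02, "tz": 0, "wx": 0, "wy": 0, "wz": 0, "claw": 0.2},
])

```text
clock: 7.45
tool_pos: [0.6071, 0.0628, 0.0152]
eef_rot: [0.999, 0.041, -0.008, 0.002]
contact_force: [-13.2, -2.7, 12.6]
opening: 0.597
finger_force: 6.7
```

Emit:
drive_tool([
  {"tx": 0.05, "ty": 0.01, "tz": 0, "wx": 0, "wy": 0, "wz": 0, "claw": 0.2},
  {"tx": 0.05, "ty": 0.01, "tz": 0, "wx": 0, "wy": 0, "wz": 0, "claw": 0.2},
  {"tx": 0.05, "ty": 0.01, "tz": 0, "wx": 0, "wy": 0, "wz": 0, "claw": 0.2},
  {"tx": 0.05, "ty": 0.01, "tz": 0, "wx": 0, "wy": 0, "wz": 0, "claw": 0.2},
  {"tx": 0.03, "ty": 0, "tz": 0, "wx": 0, "wy": 0, "wz": 0, "claw": 0.2},
  {"tx": 0, "ty": 0, "tz": 0, "wx": 0, "wy": 0, "wz": 0, "claw": 0.2},
  {"tx": 0, "ty": 0, "tz": 0, "wx": 0, "wy": 0, "wz": 0, "claw": 0.2},
  {"tx": 0, "ty": 0, "tz": 0, "wx": 0, "wy": 0, "wz": 0, "claw": 0.2},
])

```text
clock: 8.25
tool_pos: [0.6148, 0.0641, 0.0152]
eef_rot: [0.999, 0.041, -0.007, 0.001]
contact_force: [-12.6, -2.1, 11.0]
opening: 0.6
finger_force: 6.2
```

```bash
python3 look.py
```

```text
{'yaw': 5.551198959350586, 'front': array([0.62715274, 0.06438978]), 'back': array([0.77843989, 0.07909353])}
[0.61480305 0.06414656 0.01518888] [-12.48691789  -1.59592872  10.78648439] 8.3
```

Emit:
drive_tool([
  {"tx": 0.04, "ty": 0.006, "tz": 0, "wx": 0, "wy": 0, "wz": 0, "claw": 0.2},
  {"tx": 0.04, "ty": 0.006, "tz": 0, "wx": 0, "wy": 0, "wz": 0, "claw": 0.2},
  {"tx": 0.04, "ty": 0.006, "tz": 0, "wx": 0, "wy": 0, "wz": 0, "claw": 0.2},
  {"tx": 0.02, "ty": 0, "tz": 0, "wx": 0, "wy": 0, "wz": 0, "claw": 0.2},
  {"tx": 0, "ty": 0, "tz": 0, "wx": 0, "wy": 0, "wz": 0, "claw": 0.2},
  {"tx": 0, "ty": 0, "tz": 0, "wx": 0, "wy": 0, "wz": 0, "claw": 0.2},
  {"tx": 0, "ty": 0, "tz": 0, "wx": 0, "wy": 0, "wz": 0, "claw": 0.2},
  {"tx": 0, "ty": 0, "tz": 0, "wx": 0, "wy": 0, "wz": 0, "claw": 0.2},
])

```text
clock: 9.1
tool_pos: [0.6197, 0.0649, 0.0151]
eef_rot: [0.999, 0.041, -0.007, 0.001]
contact_force: [-10.5, -3.1, 9.8]
opening: 0.598
finger_force: 5.5
```

Emit:
drive_tool([
  {"tx": 0.04, "ty": 0.004, "tz": 0, "wx": 0, "wy": 0, "wz": 0, "claw": 0.2},
  {"tx": 0.04, "ty": 0.004, "tz": 0, "wx": 0, "wy": 0, "wz": 0, "claw": 0.2},
  {"tx": 0.04, "ty": 0.004, "tz": 0, "wx": 0, "wy": 0, "wz": 0, "claw": 0.2},
  {"tx": 0, "ty": 0, "tz": 0, "wx": 0, "wy": 0, "wz": 0, "claw": 0.2},
  {"tx": 0, "ty": 0, "tz": 0, "wx": 0, "wy": 0, "wz": 0, "claw": 0.2},
  {"tx": 0, "ty": 0, "tz": 0, "wx": 0, "wy": 0, "wz": 0, "claw": 0.2},
  {"tx": 0, "ty": 0, "tz": 0, "wx": 0, "wy": 0, "wz": 0, "claw": 0.2},
  {"tx": 0, "ty": 0, "tz": 0, "wx": 0, "wy": 0, "wz": 0, "claw": 0.2},
])

```text
clock: 9.9
tool_pos: [0.6215, 0.0651, 0.0151]
eef_rot: [0.999, 0.041, -0.008, 0.001]
contact_force: [-14.3, -2.4, 11.8]
opening: 0.595
finger_force: 7.3
```

```bash
python3 look.py; python3 -c "
import cv2,glob;i=cv2.imread(sorted(glob.glob('pics/t9*.png')+glob.glob('pics/t10*.png'))[-1]);cv2.imwrite('pics/z1.png',cv2.resize(i[20:280,150:540],(780,520)))"; ls pics
```

```text
{'yaw': 5.8127923011779785, 'front': array([0.63846124, 0.06528821]), 'back': array([0.78967968, 0.08068253])}
[0.62152261 0.06514856 0.0151161 ] [-14.45822226  -2.55688216  12.43584565] 9.95
c0.png
s1.png
scene0.png
t66.png
t83.png
t99.png
top0.png
z1.png
```

View pics/z1.png

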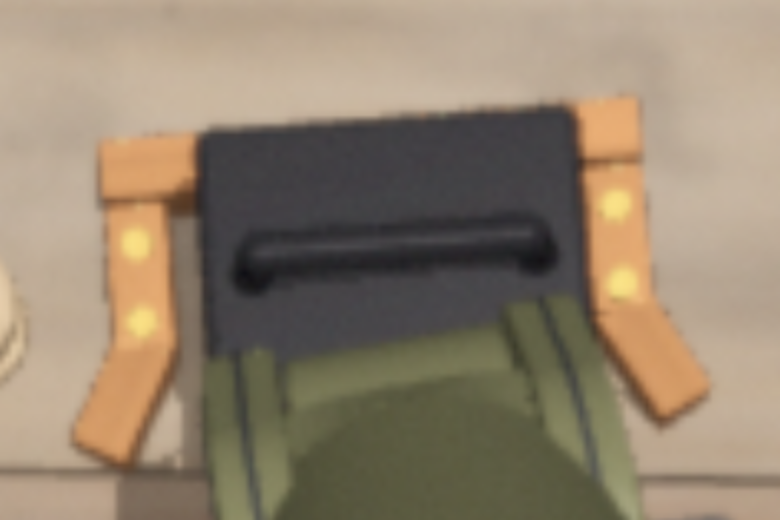

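The lid now overlaps the stop board (row 110–130), as it should when near home. The tool moved only 1.8 of the 3.6 mm commanded. I'll press a little more to check that it is seated.

Emit:
drive_tool([
  {"tx": 0.05, "ty": 0.004, "tz": 0, "wx": 0, "wy": 0, "wz": 0, "claw": 0.2},
  {"tx": 0.05, "ty": 0.004, "tz": 0, "wx": 0, "wy": 0, "wz": 0, "claw": 0.2},
  {"tx": 0.05, "ty": 0.004, "tz": 0, "wx": 0, "wy": 0, "wz": 0, "claw": 0.2},
  {"tx": 0, "ty": 0, "tz": 0, "wx": 0, "wy": 0, "wz": 0, "claw": 0.2},
  {"tx": 0, "ty": 0, "tz": 0, "wx": 0, "wy": 0, "wz": 0, "claw": 0.2},
  {"tx": 0, "ty": 0, "tz": 0, "wx": 0, "wy": 0, "wz": 0, "claw": 0.2},
  {"tx": 0, "ty": 0, "tz": 0, "wx": 0, "wy": 0, "wz": 0, "claw": 0.2},
  {"tx": 0, "ty": 0, "tz": 0, "wx": 0, "wy": 0, "wz": 0, "claw": 0.2},
])

```text
clock: 10.75
tool_pos: [0.6215, 0.0651, 0.0151]
eef_rot: [0.999, 0.041, -0.013, 0.002]
contact_force: [-23.0, -2.0, 20.3]
opening: 0.6
finger_force: 11.7
```

The tool is blocked (23 N, no motion) with the computed rear face at x≈0.782, against the rubber at about 0.781. The crate is seated, so I'll draw back, rise and check.

Emit:
drive_tool([
  {"tx": -0.15, "ty": -0.01, "tz": 0, "wx": 0, "wy": 0, "wz": 0, "claw": 0.2},
  {"tx": -0.2, "ty": -0.02, "tz": 0, "wx": 0, "wy": 0, "wz": 0, "claw": 0.2},
  {"tx": -0.4, "ty": -0.04, "tz": 0, "wx": 0, "wy": 0, "wz": 0, "claw": 0.2},
  {"tx": -0.6, "ty": -0.06, "tz": 0, "wx": 0, "wy": 0, "wz": 0, "claw": 0.2},
  {"tx": -0.8, "ty": -0.08, "tz": 0, "wx": 0, "wy": 0, "wz": 0, "claw": 0.2},
  {"tx": -0.8, "ty": 0, "tz": 0.2, "wx": 0, "wy": 0, "wz": 0, "claw": 0.2},
  {"tx": -0.6, "ty": 0, "tz": 0.6, "wx": 0, "wy": 0, "wz": 0, "claw": 0.2},
  {"tx": -0.3, "ty": 0, "tz": 0.8, "wx": 0, "wy": 0, "wz": 0, "claw": 0.2},
])

```text
clock: 11.55
tool_pos: [0.5162, 0.061, 0.0634]
eef_rot: [0.999, 0.042, -0.002, 0.0]
contact_force: [0.5, 0.8, 0.5]
opening: 0.602
finger_force: 0.0
```

Emit:
drive_tool([
  {"tx": 0, "ty": -0.6, "tz": 0.8, "wx": 0, "wy": 0, "wz": 0, "claw": 0.2},
  {"tx": 0, "ty": -0.8, "tz": 0.7, "wx": 0, "wy": 0, "wz": 0, "claw": 0.2},
  {"tx": 0, "ty": -0.8, "tz": 0.7, "wx": 0, "wy": 0, "wz": 0, "claw": 0.2},
  {"tx": -0.2, "ty": -0.8, "tz": 0.7, "wx": 0, "wy": 0, "wz": 0, "claw": 0.2},
  {"tx": -0.2, "ty": -0.8, "tz": 0.3, "wx": 0, "wy": 0, "wz": 0, "claw": 0.2},
  {"tx": -0.2, "ty": -0.8, "tz": 0, "wx": 0, "wy": 0, "wz": 0, "claw": 0.2},
  {"tx": 0, "ty": -0.5, "tz": 0, "wx": 0, "wy": 0, "wz": 0, "claw": 0.2},
  {"tx": 0, "ty": 0, "tz": 0, "wx": 0, "wy": 0, "wz": 0, "claw": 0.2},
])

```text
clock: 12.35
tool_pos: [0.5008, -0.0949, 0.16]
eef_rot: [0.999, 0.039, 0.001, 0.001]
contact_force: [-0.1, 0.6, 0.2]
opening: 0.599
finger_force: 0.0
```

```bash
python3 look.py; ls pics/t1*; cp pics/t12*.png pics/fin.png
```

```text
{'yaw': 4.407948017120361, 'front': array([0.6319635 , 0.06721524]), 'back': array([0.7835139 , 0.07889756])}
[ 0.50098077 -0.09282442  0.15983586] [-0.8407891   1.00466705  0.21824917] 12.4
pics/t124.png
```

View pics/fin.png

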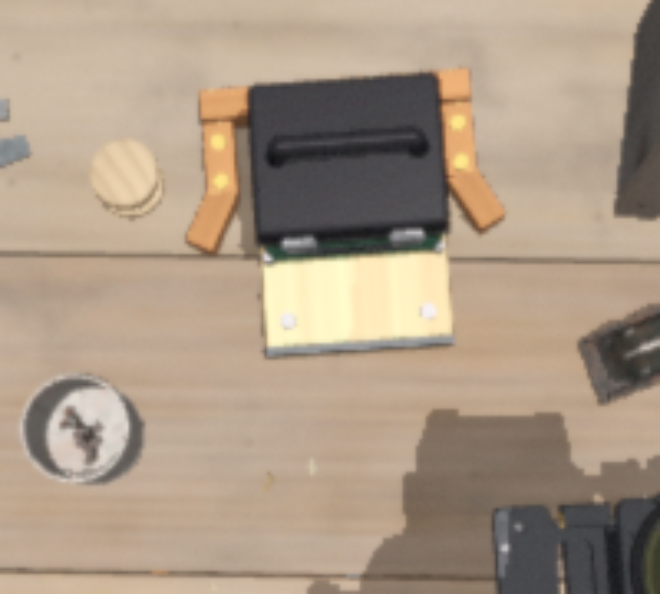

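The crate sits in the bay square and upright, rear face against the stop and about 5 mm off the midline. The tin, plane and spool haven't moved and the hand is clear, so I'm handing in.

```bash
python3 -c "
from plant import workorder
print(workorder.finish_job())"
```

```text
the job is handed in; nothing more can be done
None
```

The job is handed in, with no verdict shown: the last picture has the crate upright and square against the rubber stop, about 5 mm off the midline, the hand clear, and the tin, plane and spool where they were.

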